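# Hand-turn check of a loaded centrifuge rotor, then its lid

### The job

The centrifuge's rotor is loaded. Before it runs, turn the rotor slowly by hand through at least one full turn, either way round, to make sure that it runs free. Then fetch the rotor lid from the blue pad and lower it (do not drop it) onto the rotor so that it sits fully seated and level, let go, and leave everything else on the bench as it is.

Things in the scene. Friction and masses are not known exactly. Their poses are not given: they have to be found in the camera images.
- centrifuge: Bench centrifuge, fixed, pale case 280 mm wide (its x), 205 mm high; origin on the bench under the centre of its bowl, z up. Bowl 217 mm across, mouth at 209 mm. Console 190 mm from the centre on the +y side. Its own lid stays fixed wide open: a panel 276 mm wide rising from the case's back edge, 150 mm from the centre on the -y side, to 490 mm above the bench, leaning back 15 degrees.
- rotor (a joint): Angle (rad) of the rotor about its upright axis through the bowl's centre; 0 where it stands at the start; grows anticlockwise seen from above and counts on past a turn; no stops. Light bearing drag (0.03 N m): it stops almost at once when let go.
- rotor_grip (a point): Centre of the top of the rotor's black grip bar, on the axis, 177 mm above the bench; turns with the rotor; own x along the bar, y across it, z up. The bar, part of the rotor, is 44 mm long, 12 thick, 22 high, upright-sided, to be pinched from above or pushed round. It stands on the dish's flat floor, 54 mm in radius, round which the wall slopes up to the rim: do not open the fingers wide there.
- rotor_rim (a point): Centre of the rotor's rim, on the axis, level with the rim's flat top, 187 mm above the bench, 22 mm below the bowl's mouth; turns with the rotor, z up. The rim is a ring 152 mm inside and 164 mm outside, on an aluminium microtube rotor 184 mm across at its widest. A black dot marks the rim on the point's +x side. The tubes sit below the rim, fixed in the rotor.
- rotor_lid: Loose round aluminium rotor lid, about 180 g, lying knob up on the blue pad. Origin at the centre of its underside, z up. Below, a spigot 8 mm deep, 136 mm across at its foot, 146 at its top, goes inside the rotor's rim; above it the flange, 168 mm across, rests on the rim's top. Seated, the origin is on the axis, 8 mm below rotor_rim, at any yaw.
- lid_knob (a point): Centre of the top of the lid's black round knob, 48.5 mm above the lid's underside. The knob is an upright cylinder 28 mm across and 30 mm tall in the middle of the lid's slightly domed top.
- dropper_bottle: The small white dropper bottle (42 mm wide, 85 mm tall); origin at the centre of its underside. To be left alone.
- sample_cup: The open sample cup (68 mm wide, 60 mm tall); origin at the centre of its underside. To be left alone.
- flask: The glass flask (conical, 80 mm wide at the foot, 126 mm tall); origin at the centre of its underside. To be left alone.
- forceps: The steel forceps (lying flat, 126 mm long, 6 mm high); origin at the centre of its underside. To be left alone.
- microtube_rack: The small microtube rack (pale blue block, 100 x 70 x 47 mm); origin at the centre of its underside. To be left alone.
- tube_rack: The rack of conical tubes (grey, 66 x 190 mm, 123 mm to the tube caps); origin at the centre of its underside. To be left alone.

How it is judged:
By the outcome, as a careful person would: the job done as asked, in the order asked, and still so for the second after the job is handed in, with the robot touching nothing.
It also fails if it takes over 72 s, if anything falls off the work surface, if the arm or the gripper's body presses on something with over 40 N, if the wrist force passes 120 N, or if a joint passes its speed limit or range.

### The arm

A 6-joint arm with a two-finger parallel gripper is mounted at the origin on the work surface. World frame = base frame: x ahead of the robot, y to its left, z up, the work surface at z = 0. Lengths are in m, angles in rad, forces in N, time in s.
With the tool pointing down it reaches from about 0.35 to 0.85 m from the base axis. Payload 8.1 kg.
Tool frame: the origin (TCP) lies on the centre line of the jaws, within the pads' length; the fingertips stand ahead of it and the grasp point (between the pads) lies 8 mm behind it (ctrl.finger_overhang is the z of the fingertips in the tool frame, in m); z points along the fingers, y is the line along which they close (so a half turn about z gives the same grasp; the last joint's range is limited). The gripper opens to 85 mm and grips with 20 to 120 N. Pads are 22 mm wide; open, the fingers measure 114 mm over their backs; the gripper's body (76 mm by 85 mm) begins 54 mm behind the grasp point. The pads swing forward as they close: fully open they stand 13 mm farther back than shut.
Start: joints at [1.05, 0.13, 1.488, -0, 1.523, -0.085], TCP at [0.253, 0.544, 0.242] pointing down, gripper open.
Joint ranges: [-2.96, 2.96], [-0.89, 2.26], [0.02, 2.5], [-1.34, 4.48], [0, 2.73], [-2.66, 2.66]. Speed limits (rad/s): [2.39, 2.39, 2.79, 3.14, 3.14, 3.14].

### API

Orientations are given as a rotation vector (axis times angle).
In Python, from bench import ctrl, move_gripper, planner, status, viewer, order gives the robot as it stands. Calls block until the motion is done:
- ctrl.goto(position, orientation): joint-space move of the TCP to a pose.
- ctrl.move_linear(position, orientation=None, v=0.15, force_limit=None): straight line of the TCP; orientation=None keeps the orientation; v is the mean speed in m/s. With force_limit (N) it stops when the force on the tool has changed by that much, and returns True; else False.
- ctrl.move_joints(angles): joint-space move.
- move_gripper(opening): opening from 0.0 (shut) to 1.0 (fully open); the grip force is fixed at half the most; returns when the fingers have stopped.
- ctrl.sleep(seconds).
- planner.ik(position, orientation): joint angles nearest the present ones, or None.
- status.get_obs(): the state.
- viewer.get_image(name): name is "side" or "top"; returns a dict with "image" (384x512x3 uint8, red, green, blue), "fx", "fy", "cx", "cy" (pixels), "distortion" ([k1, k2, p1, p2, k3] as OpenCV has them; the pictures are not rectified), "position" and "orientation" of the camera in the world. Camera axes: x right, y down, z forward; pixel columns grow to the right and rows downward; lengths in m; the calibration is good to about 2 mm. A picture is of the moment at which its call begins. There is no depth.
A pose or a line that the arm cannot do raises ctrl.MotionError and nothing moves.
- order.hand_in(): hands the job in; it is judged then, once.
The state is a dict: "t": time; "joint_pos": joint angles; "joint_velocities": joint speeds; "joint_efforts": joint torques, N m; "ee_pos": TCP position; "tool_rot": TCP orientation; "wrist_force": force on the tool from outside, world axes, zero at the start; "moment": the same for the moment, N m; "gripper_width": opening from 0.0 (shut) to 1.0 (fully open); "finger_force": force on a finger pad.
Only numpy, scipy, OpenCV 4.12 (cv2) and the standard library are available. Lean on these libraries where they do the work, as an engineer would, in place of code of your own. Each camera call takes 0.05 s, during which the arm holds its last target. There are 200 camera calls.

## Working session

There is one attempt and no reset: what is moved stays moved. The work goes in short steps, each a Python script; the robot and the scene stay as the last script left them, time stands still between calls to the robot, and variables do not carry over. Pictures are saved under pics/ and viewed, at most 10 in all, crops included, and the job is handed in when it is done.

```bash
mkdir -p pics; ls
cat > h.py <<'E'
import numpy as np, cv2
from scipy.spatial.transform import Rotation as R
from bench import ctrl, move_gripper, planner, status, viewer, order
def snap(cam,name):
    d=viewer.get_image(cam); cv2.imwrite(f'pics/{name}.png',d['image'][:,:,::-1]); return d
def K(d): return np.array([[d['fx'],0,d['cx']],[0,d['fy'],d['cy']],[0,0,1.]])
def rot(d):
    o=np.array(d['orientation'],float); return R.from_matrix(o) if o.shape==(3,3) else R.from_rotvec(o)
def at(d,px,z):
    p=cv2.undistortPoints(np.array(px,float).reshape(-1,1,2),K(d),np.array(d['distortion'],float)).reshape(-1,2)
    r=rot(d).apply(np.c_[p,np.ones(len(p))]); c=np.array(d['position']); return c+r*((z-c[2])/r[:,2:])
def proj(d,X):
    Ri=rot(d).inv(); X=np.atleast_2d(np.array(X,float))
    return cv2.projectPoints(Ri.apply(X-np.array(d['position'])),np.zeros(3),np.zeros(3),K(d),np.array(d['distortion'],float))[0].reshape(-1,2)
E
python3 - <<'E'
from h import *
import pickle
for c in('top','side'):
    d=snap(c,c+'0'); pickle.dump(d,open(c+'0.pkl','wb')); print(c,{k:v for k,v in d.items() if k!='image'})
print(status.get_obs(), ctrl.finger_overhang)
E
```

```text
pics
top {'fx': 401.5999586604841, 'fy': 401.5999586604841, 'cx': 251.57276316121056, 'cy': 190.64306556295017, 'distortion': array([-0.0188705,  0.       ,  0.       ,  0.       ,  0.       ]), 'position': array([0.42549074, 0.15625093, 1.00099093]), 'orientation': array([-2.15037671,  2.20467536, -0.05293788])}
side {'fx': 468.28519710251925, 'fy': 468.28519710251925, 'cx': 256.370982863441, 'cy': 181.29303438384156, 'distortion': array([-0.11430057,  0.        ,  0.        ,  0.        ,  0.        ]), 'position': array([ 0.99258277, -0.64637382,  0.89026641]), 'orientation': array([-2.17671319, -0.6391476 ,  0.30647712])}
{'t': 0.1, 'joint_pos': array([ 1.04960779e+00,  1.31121947e-01,  1.48914702e+00, -1.19614074e-05,
        1.52301612e+00, -8.54301551e-02]), 'joint_velocities': array([-5.40055924e-05, -2.18607051e-03, -2.66901542e-03, -2.09909788e-03,
       -4.36275496e-05, -6.01629081e-04]), 'joint_efforts': array([-2.93155945e-04, -5.70955575e+01, -5.01937795e+01, -3.22888918e-04,
        8.41390633e-03,  1.78369839e-05]), 'ee_pos': array([0.25302209, 0.5435178 , 0.24134046]), 'tool_rot': array([-6.78976998e-01, -3.06683614e+00,  2.54232288e-03]), 'wrist_force': array([-0.42917302,  0.05852583,  0.25870424]), 'moment': array([ 0.00423558, -0.04705351,  0.02137554]), 'finger_force': 0.0, 'gripper_width': 0.998740452475192} 0.011
```

View pics/top0.png

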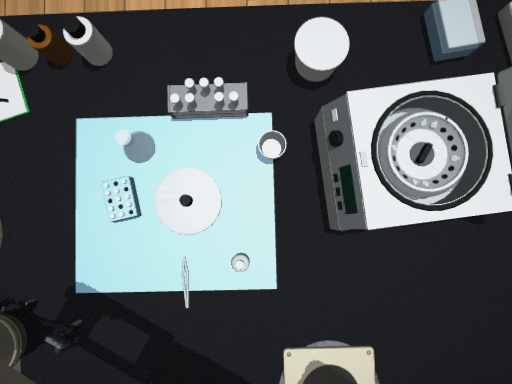

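View pics/side0.png

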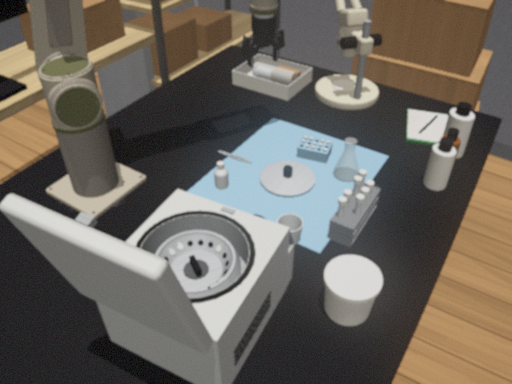

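Top view: lid at about (188,201) with its knob at (186,200). The rotor is at about (428,152), with the grip bar at (424,153). The side view shows the knob at (288,171) and the bar at (196,266). Next I'll measure both and overlay the model on enlarged crops.

```bash
cat > ov.py <<'E'
from h import *
import pickle
t=pickle.load(open('top0.pkl','rb')); s=pickle.load(open('side0.pkl','rb'))
def tri(pt,ps):
    from scipy.optimize import least_squares
    f=lambda X: np.r_[proj(t,X)[0]-pt,proj(s,X)[0]-ps]
    r=least_squares(f,[.5,0,.1]); return r.x,r.fun
print('knob',at(t,(186,200),.05),tri((186,200),(288,167)))
print('bar',at(t,(424,153),.177),tri((424,153),(195,259)))
def circ(c,r,z,n=90):
    a=np.linspace(0,2*np.pi,n); return np.c_[c[0]+r*np.cos(a),c[1]+r*np.sin(a),np.full(n,z)]
def crop(d,c0,r0,w,h,k,curves):
    im=cv2.resize(d['image'][r0:r0+h,c0:c0+w,::-1],None,fx=k,fy=k,interpolation=cv2.INTER_CUBIC)
    for X,col in curves:
        p=((proj(d,X)-[c0,r0]+.5)*k-.5); cv2.polylines(im,[np.round(p*8).astype(int)],False,col,1,cv2.LINE_AA,3)
    return im
E
python3 - <<'E'
from ov import *
L=at(t,(186,200),.05)[0]; B=at(t,(424,153),.177)[0]
# lid: fit contour of bright disc at flange
cv=[(circ(L,.084,.016),(0,0,255)),(circ(L,.014,.05),(0,255,0))]
cb=[(circ(B,.1085,.209),(0,0,255)),(circ(B,.082,.187),(0,255,0)),(circ(B,.076,.187),(0,255,0))]
a=crop(t,360,85,133,133,3,cb); b=crop(t,120,135,133,133,3,cv)
c=crop(s,125,200,133,100,3,cb);d=crop(s,225,125,133,100,3,cv)
cv2.imwrite('pics/ov1.png',np.vstack([np.hstack([a,b])[:300+99],np.hstack([c,d])])[:,:][:700])
im=cv2.imread('pics/ov1.png'); print(im.shape); cv2.imwrite('pics/ov1.png',cv2.resize(im,(int(im.shape[1]*600/im.shape[0]),600)))
E
```

```text
knob [[0.47191603 0.33019273 0.05      ]] (array([0.47265928, 0.33021128, 0.05333085]), array([-0.26866489, -0.37504701, -0.57122528,  0.07463246]))
bar [[ 0.5501751  -0.18566279  0.177     ]] (array([ 0.5488759 , -0.18405744,  0.18182934]), array([0.20987781, 0.27003955, 0.33873701, 0.01824722]))
(699, 798, 3)
```

View pics/ov1.png

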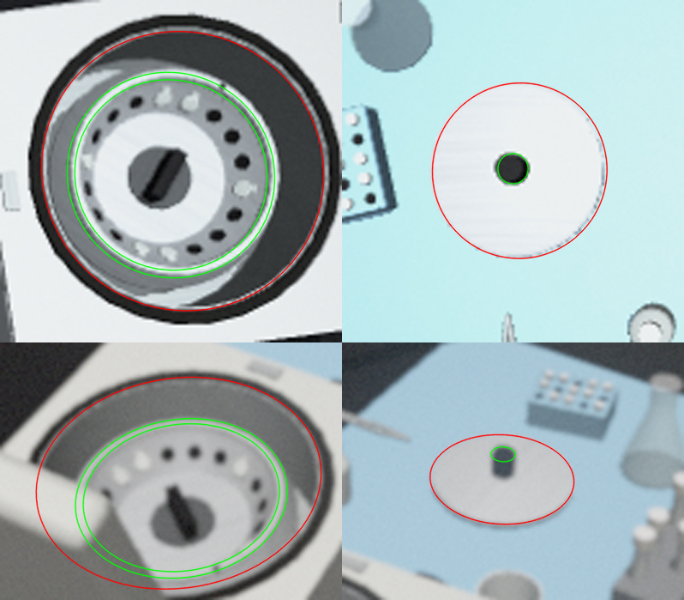

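The lid fit is good: the knob triangulates to z≈0.053. The rotor outline sits about 1 px off, so I'll fit it numerically and get the bar angle.

```bash
cat > fit.py <<'E'
from ov import *
from scipy.optimize import minimize
def score(d,c,circs):
    g=cv2.GaussianBlur(cv2.cvtColor(d['image'],cv2.COLOR_RGB2GRAY).astype(np.float32),(0,0),.8)
    S=0
    for r,z in circs:
        samp=lambda rr:cv2.remap(g,*[np.ascontiguousarray(proj(d,circ(c,rr,z,180))[:,i].astype(np.float32)) for i in(0,1)],cv2.INTER_LINEAR).ravel()
        S+=np.mean(np.minimum(np.abs(samp(r+.002)-samp(r-.002)),60))
    return S
def fit(d,c0,circs,rng=.008):
    best=max(((score(d,(c0[0]+a,c0[1]+b),circs),c0[0]+a,c0[1]+b) for a in np.arange(-rng,rng+1e-6,.001) for b in np.arange(-rng,rng+1e-6,.001)))
    return best
E
python3 - <<'E'
from fit import *
B=(.550,-.186); L=(.472,.330)
for n,d in(('t',t),('s',s)):
    print(n,'rim',fit(d,B,[(.076,.187),(.082,.187)]),'mouth',fit(d,B,[(.1085,.209)]))
    print(n,'lid',fit(d,L,[(.084,.014)]),fit(d,L,[(.084,.017)]),'knob',fit(d,L,[(.014,.050)]))
g=cv2.cvtColor(t['image'],cv2.COLOR_RGB2GRAY); 
for th in(35,45,55):
    m=(g<th).astype(np.uint8); m[:142]=0;m[166:]=0;m[:,:412]=0;m[:,437:]=0
    p=np.argwhere(m)[:,::-1].astype(np.float32); rct=cv2.minAreaRect(p); bx=at(t,cv2.boxPoints(rct),.177)
    X=at(t,p,.177)[:,:2]; w,V=np.linalg.eigh(np.cov(X.T)); a=V[:,1]
    print(th,len(p),rct,X.mean(0),2*np.sqrt(3*w),np.degrees(np.arctan2(a[1],a[0]))%180)
E
```

```text
knob [[0.47191603 0.33019273 0.05      ]] (array([0.47265928, 0.33021128, 0.05333085]), array([-0.26866489, -0.37504701, -0.57122528,  0.07463246]))
bar [[ 0.5501751  -0.18566279  0.177     ]] (array([ 0.5488759 , -0.18405744,  0.18182934]), array([0.20987781, 0.27003955, 0.33873701, 0.01824722]))
t rim (np.float32(112.48787), np.float64(0.553), np.float64(-0.19)) mouth (np.float32(48.921467), np.float64(0.553), np.float64(-0.185))
t lid (np.float32(6.163634), np.float64(0.475), np.float64(0.336)) (np.float32(6.0104446), np.float64(0.475), np.float64(0.336)) knob (np.float32(60.0), np.float64(0.473), np.float64(0.331))
s rim (np.float32(35.084286), np.float64(0.549), np.float64(-0.187)) mouth (np.float32(27.259758), np.float64(0.544), np.float64(-0.178))
s lid (np.float32(6.0797925), np.float64(0.471), np.float64(0.335)) (np.float32(6.0078), np.float64(0.472), np.float64(0.332)) knob (np.float32(30.261827), np.float64(0.474), np.float64(0.328))
35 66 ((421.13372802734375, 152.74520874023438), (6.320525646209717, 20.090242385864258), 16.389541625976562) [ 0.5482216  -0.17888712] [0.00932943 0.0457285 ] 153.44972766547417
45 145 ((423.1632385253906, 153.22019958496094), (7.270138263702393, 22.098342895507812), 30.256441116333008) [ 0.54970619 -0.18371319] [0.01506107 0.04585818] 145.2060165399127
55 167 ((422.8692626953125, 153.35386657714844), (7.814188003540039, 22.57431983947754), 29.74488067626953) [ 0.5496183  -0.18355584] [0.01546649 0.04567092] 145.23921927658887
```

```bash
cat >> h.py <<'E'
def dn(a): return (R.from_euler('z',a,degrees=True)*R.from_euler('x',180,degrees=True)).as_rotvec()
E
python3 - <<'E'
from h import *
for a in(145,-35):
    for z in(.3,.169): print(a,z,np.round(planner.ik([.551,-.188,z],dn(a)),3))
for a in range(-180,180,45): 
  q=planner.ik([.473,.330,.036],dn(a)); q2=planner.ik([.551,-.188,.215],dn(a)); print(a, None if q is None else np.round(q,2),None if q2 is None else np.round(q2,2))
E
```

```text
145 0.3 [-0.417  0.065  1.453  0.     1.623 -1.377]
145 0.169 [-0.417  0.128  1.626  0.     1.388 -1.377]
-35 0.3 [-0.417  0.065  1.453 -0.     1.623  1.765]
-35 0.169 [-0.417  0.128  1.626 -0.     1.388  1.765]
-180 [ 0.52  0.26  1.73  0.    1.14 -1.05] [-0.42  0.1   1.57  0.    1.47 -1.99]
-135 [ 0.52  0.26  1.73  0.    1.14 -1.84] None
-90 [ 0.52  0.26  1.73  0.    1.14 -2.62] None
-45 None [-0.42  0.1   1.57 -0.    1.47  1.94]
0 [ 0.52  0.26  1.73 -0.    1.14  2.09] [-0.42  0.1   1.57 -0.    1.47  1.15]
45 [ 0.52  0.26  1.73 -0.    1.14  1.31] [-0.42  0.1   1.57 -0.    1.47  0.37]
90 [ 0.52  0.26  1.73 -0.    1.14  0.52] [-0.42  0.1   1.57  0.    1.47 -0.42]
135 [ 0.52  0.26  1.73 -0.    1.14 -0.27] [-0.42  0.1   1.57  0.    1.47 -1.2 ]
```

```bash
cat >> h.py <<'E'
def st(n):
    o=status.get_obs(); print(n,'t',round(o['t'],2),'p',np.round(o['ee_pos'],4),'q6',round(o['joint_pos'][5],3),'F',np.round(o['wrist_force'],1),'M',np.round(o['moment'],2),'w',round(o['gripper_width'],3),'ff',round(o['finger_force'],1)); return o
def turn6(q6,n=1):
    q=np.array(status.get_obs()['joint_pos']); a=q[5]
    for k in range(1,n+1): p=q.copy(); p[5]=a+(q6-a)*k/n; ctrl.move_joints(p)
E
python3 - <<'E'
from h import *
p=status.get_obs()['ee_pos']
ctrl.move_linear([p[0],p[1],.33],v=.2)
ctrl.goto([.551,-.188,.30],dn(-35)); st('above')
move_gripper(.36); st('open')
print(ctrl.move_linear([.551,-.188,.170],v=.08,force_limit=8)); st('down')
import pickle
d=snap('top','t1'); d2=snap('side','s1')
im=np.hstack([cv2.resize(x['image'][r:r+130,c:c+130,::-1],(400,400),interpolation=cv2.INTER_CUBIC) for x,r,c in((d,85,360),(d2,190,125))]); cv2.imwrite('pics/g1.png',im)
E
```

```text
above t 3.48 p [ 0.5513 -0.1873  0.3   ] q6 1.765 F [0.3 0.3 0. ] M [ 0.02 -0.03  0.05] w 0.995 ff 0.0
open t 4.04 p [ 0.551 -0.188  0.3  ] q6 1.765 F [ 0.2 -0.3  0.2] M [-0.01  0.03  0.01] w 0.36 ff 0.0
False
down t 5.82 p [ 0.5514 -0.1882  0.1707] q6 1.765 F [ 0.4 -0.1  0.5] M [-0.   -0.05  0.03] w 0.359 ff 0.0
```

View pics/g1.png

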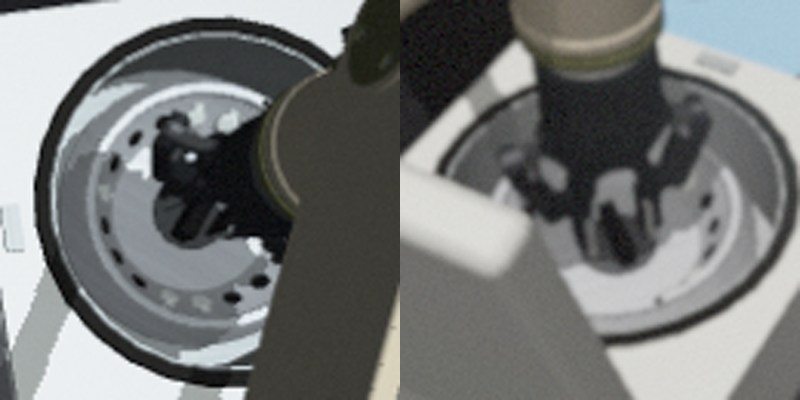

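The side view shows the bar, around (620,235), between the two fingers. I'll close on it and see whether the grip is centred.

Run:
```python
from h import *
move_gripper(0.0); st('closed')
turn6(1.6); o=st('test'); 
turn6(1.2,2); st('test2')
```

```text
closed t 6.22 p [ 0.5509 -0.1889  0.1705] q6 1.765 F [-4.1 -3.7  2.4] M [-0.79  0.42  0.02] w 0.123 ff 61.7
test t 6.51 p [ 0.5508 -0.189   0.1705] q6 1.604 F [-1.9 -1.1  0.8] M [-0.2   0.11  0.04] w 0.124 ff 61.4
test2 t 7.12 p [ 0.5508 -0.189   0.1705] q6 1.208 F [-2.  -1.1  0.1] M [-0.25  0.09  0.01] w 0.125 ff 61.3
```

Run:
```python
from h import *
for q in(0,-1.3,-2.55): turn6(q,7); st('turn')
d=snap('top','mid')
move_gripper(.36); ctrl.move_linear([.551,-.188,.215],v=.1); st('up')
turn6(-2.55+np.pi); ctrl.move_linear([.551,-.188,.170],v=.08,force_limit=8); st('dn')
move_gripper(0.0); st('grip')
for q in(-.5,-1.3,-2.1): turn6(q,5); st('turn')
move_gripper(.36); ctrl.move_linear([.551,-.188,.30],v=.12); st('up')
ctrl.goto([.473,.330,.30],dn(90)); st('away')
d=snap('top','t2'); d2=snap('side','s2')
im=np.hstack([cv2.resize(x['image'][r:r+130,c:c+130,::-1],(400,400),interpolation=cv2.INTER_CUBIC) for x,r,c in((d,85,360),(d2,190,125))]); cv2.imwrite('pics/g2.png',im)
import pickle; pickle.dump((d,d2),open('2.pkl','wb'))
```

```text
turn t 9.11 p [ 0.5509 -0.1893  0.1705] q6 0.007 F [-0.2 -5.5 -0.2] M [-0.56 -0.03  0.01] w 0.12 ff 61.2
turn t 11.2 p [ 0.5512 -0.1892  0.1705] q6 -1.293 F [ 3.1 -4.4 -1.8] M [-0.53 -0.31  0.03] w 0.123 ff 61.1
turn t 13.23 p [ 0.5513 -0.1889  0.1705] q6 -2.541 F [1.5 0.6 1. ] M [ 0.09 -0.13  0.02] w 0.119 ff 61.3
up t 14.21 p [ 0.5511 -0.188   0.215 ] q6 -2.548 F [ 0.2  0.6 -0.1] M [ 0.01 -0.04 -0.02] w 0.357 ff 0.0
dn t 17.57 p [ 0.5511 -0.188   0.1701] q6 0.592 F [ 0.  -0.5 -0.8] M [-0.03 -0.03 -0.03] w 0.362 ff 0.0
grip t 17.88 p [ 0.5518 -0.1886  0.1711] q6 0.592 F [ 2.2 -3.2  2.3] M [-0.32 -0.22  0.04] w 0.123 ff 61.5
turn t 19.51 p [ 0.551  -0.1882  0.1711] q6 -0.494 F [-6.3  2.5  5.4] M [0.62 1.19 0.01] w 0.125 ff 62.0
turn t 20.88 p [ 0.5505 -0.1885  0.1711] q6 -1.291 F [-7.   0.1  3.9] M [0.12 1.19 0.01] w 0.122 ff 61.9
turn t 22.26 p [ 0.5502 -0.1891  0.1711] q6 -2.09 F [-5.3 -1.4  3.4] M [-0.22  0.85  0.05] w 0.119 ff 61.7
up t 23.82 p [ 0.5506 -0.1879  0.2988] q6 -2.099 F [ 0.1 -0.9 -0.1] M [ 0.02  0.   -0.01] w 0.354 ff 0.0
away t 26.05 p [0.4733 0.3296 0.2999] q6 0.52 F [-0.1 -0.5 -1. ] M [ 0.   -0.07 -0.03] w 0.36 ff 0.0
```

View pics/g2.png

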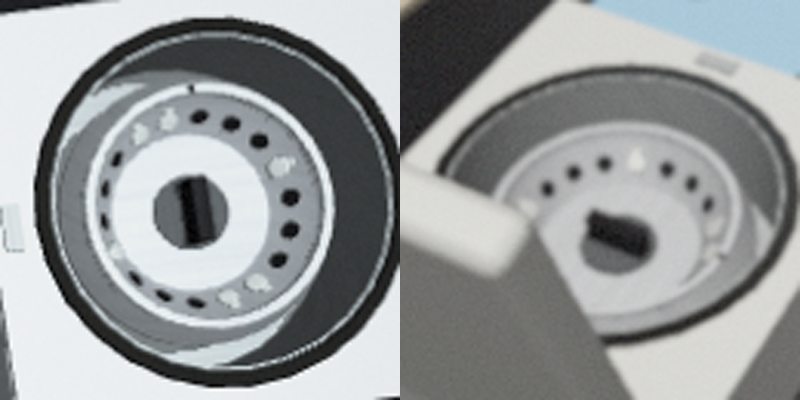

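The rotor turned freely through 6.99 rad. The dot in the top view at (190,88) is about 40° past its start, which agrees. Now I'll fetch the lid.

Run:
```python
from h import *
import pickle
move_gripper(.7)
print(ctrl.move_linear([.473,.3303,.036],v=.13,force_limit=8)); st('dn')
move_gripper(0.0); st('grip'); 
ctrl.move_linear([.473,.3303,.06],v=.05); st('lift')
ctrl.move_linear([.473,.3303,.33],v=.15); st('lift')
ctrl.goto([.5508,-.189,.32],dn(90)); ctrl.sleep(.3); st('above')
d=snap('top','t3'); d2=snap('side','s3'); pickle.dump((d,d2),open('3.pkl','wb'))
im=np.hstack([cv2.resize(x['image'][r:r+180,c:c+180,::-1],(400,400),interpolation=cv2.INTER_CUBIC) for x,r,c in((d,60,332),(d2,100,110))]); cv2.imwrite('pics/g3.png',im)
```

```text
False
dn t 28.73 p [0.4735 0.3306 0.0368] q6 0.521 F [ 0.7 -0.4  0.1] M [-0.02  0.01  0.01] w 0.702 ff 0.0
grip t 29.12 p [0.4734 0.3306 0.0366] q6 0.521 F [-0.3 -0.5  4.8] M [-0.04  0.15  0.02] w 0.298 ff 59.5
lift t 29.76 p [0.4731 0.3303 0.0601] q6 0.521 F [ 0.2  0.4 -1.9] M [0.03 0.02 0.  ] w 0.303 ff 59.0
lift t 31.71 p [0.4727 0.3301 0.3289] q6 0.521 F [ 1.1 -0.2 -2.2] M [-0.   -0.04 -0.06] w 0.302 ff 59.0
above t 33.91 p [ 0.551  -0.1884  0.32  ] q6 -0.418 F [-0.   0.3 -2.1] M [-0.03  0.04 -0.  ] w 0.304 ff 59.0
```

View pics/g3.png

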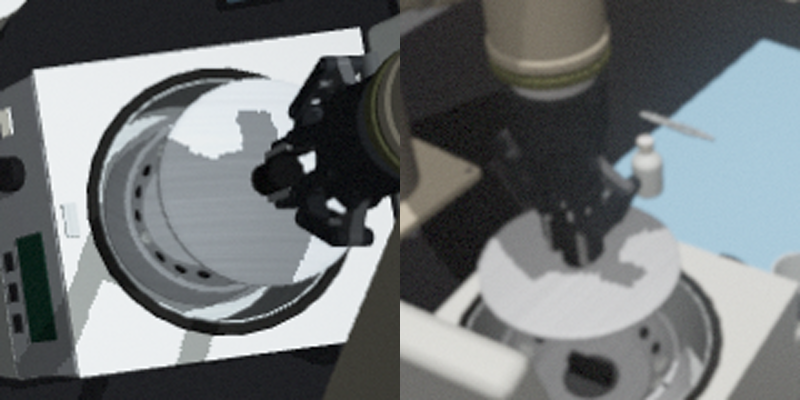

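The lid is held and level above the rotor, in the side view centred near (580,270). I'll lower it in two stages, with a force stop on the second.

Run:
```python
from h import *
import pickle
print(ctrl.move_linear([.5508,-.189,.235],v=.08,force_limit=8)); st('a')
print(ctrl.move_linear([.5508,-.189,.208],v=.015,force_limit=5)); o=st('contact')
```

```text
False
a t 35.23 p [ 0.5512 -0.1892  0.2358] q6 -0.419 F [ 0.   0.2 -1.8] M [-0.07  0.01  0.08] w 0.303 ff 59.0
True
contact t 36.42 p [ 0.5509 -0.1893  0.2158] q6 -0.419 F [ 1.1 -1.   3.9] M [-0.17 -0.15  0.03] w 0.306 ff 59.6
```

Run:
```python
from h import *
import pickle
print(ctrl.move_linear([.5508,-.189,.2125],v=.01,force_limit=8)); o=st('press')
p=o['ee_pos']
move_gripper(.45); st('open'); 
ctrl.move_linear([.5508,-.189,.25],v=.06); move_gripper(.45)
ctrl.move_linear([.5508,-.189,.33],v=.15); ctrl.goto([.40,.30,.33],dn(90)); st('away')
d=snap('top','t4'); d2=snap('side','s4'); pickle.dump((d,d2),open('4.pkl','wb'))
import fit
for n,x in(('t',d),('s',d2)):
    print(n,'knob',fit.fit(x,(.551,-.189),[(.014,.2275)]),'flange',fit.fit(x,(.551,-.189),[(.084,.190)]))
c=(.551,-.189); cu=[(fit.circ(c,.014,.2275),(0,255,0)),(fit.circ(c,.084,.190),(0,0,255))]
cv2.imwrite('pics/g4.png',np.hstack([fit.crop(d,360,85,133,133,3,cu),fit.crop(d2,125,180,133,133,3,cu)]))
```

```text
True
press t 36.63 p [ 0.551  -0.1895  0.2156] q6 -0.419 F [-0.7 -0.5  4.5] M [-0.03  0.15 -0.07] w 0.303 ff 59.7
open t 36.92 p [ 0.5506 -0.1892  0.2145] q6 -0.419 F [-1.1 -0.6 -0.7] M [-0.01 -0.02  0.  ] w 0.447 ff 0.0
away t 40.41 p [0.4006 0.2994 0.3299] q6 0.541 F [-0.4  1.1  0.3] M [ 0.03 -0.01  0.03] w 0.453 ff 0.0
knob [[0.47191603 0.33019273 0.05      ]] (array([0.47265928, 0.33021128, 0.05333085]), array([-0.26866489, -0.37504701, -0.57122528,  0.07463246]))
bar [[ 0.5501751  -0.18566279  0.177     ]] (array([ 0.5488759 , -0.18405744,  0.18182934]), array([0.20987781, 0.27003955, 0.33873701, 0.01824722]))
t knob (np.float32(48.69788), np.float64(0.552), np.float64(-0.187)) flange (np.float32(59.85801), np.float64(0.553), np.float64(-0.187))
s knob (np.float32(46.965385), np.float64(0.553), np.float64(-0.187)) flange (np.float32(30.342556), np.float64(0.549), np.float64(-0.184))
```

View pics/g4.png

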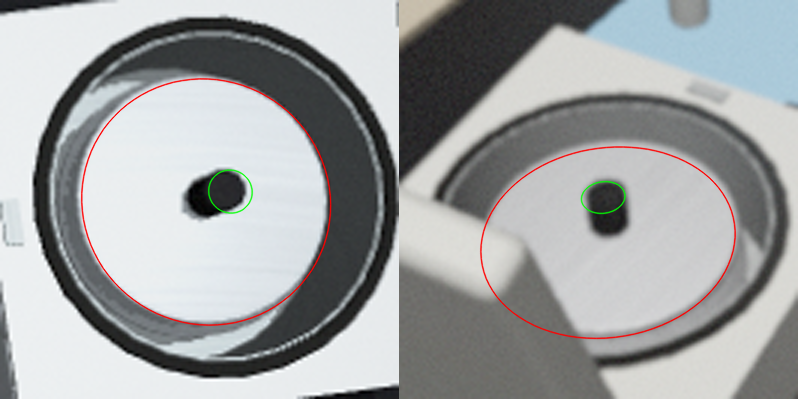

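View pics/t4.png

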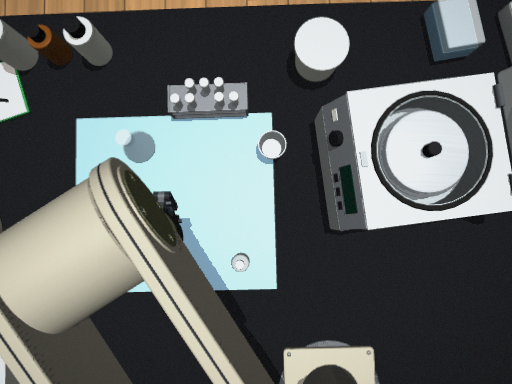

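Both views show the lid lying flat inside the rim outline, and the other objects are where they were. I'll check its offset more finely against the rim in the pictures from before it went on.

Run:
```python
from fit import *
d0=pickle.load(open('2.pkl','rb'));d1=pickle.load(open('4.pkl','rb'))
def ff(d,circs):
    c=(.551,-.188); b=fit(d,c,circs)
    r=minimize(lambda p:-score(d,p,circs),b[1:],method='Nelder-Mead',options=dict(xatol=1e-4,initial_simplex=[[b[1],b[2]],[b[1]+.001,b[2]],[b[1],b[2]+.001]])); return np.round(r.x*1e3,1),round(-r.fun,1)
for i,n in enumerate('ts'):
    print(n,'rim out',ff(d0[i],[(.082,.187)]),'in',ff(d0[i],[(.076,.187)]),'both',ff(d0[i],[(.082,.187),(.076,.187)]))
    for z in(.187,.189,.191,.193): print(n,z,'flange',ff(d1[i],[(.084,z)]))
    print('knob',ff(d1[i],[(.014,.2275)]))
```

```text
knob [[0.47191603 0.33019273 0.05      ]] (array([0.47265928, 0.33021128, 0.05333085]), array([-0.26866489, -0.37504701, -0.57122528,  0.07463246]))
bar [[ 0.5501751  -0.18566279  0.177     ]] (array([ 0.5488759 , -0.18405744,  0.18182934]), array([0.20987781, 0.27003955, 0.33873701, 0.01824722]))
t rim out (array([ 552.9, -189.7]), np.float64(59.3)) in (array([ 552.5, -189.9]), np.float64(53.7)) both (array([ 552.6, -189.8]), np.float64(113.0))
t 0.187 flange (array([ 553.8, -189. ]), np.float64(60.0))
t 0.189 flange (array([ 552.8, -186.7]), np.float64(59.9))
t 0.191 flange (array([ 552.3, -185.5]), np.float64(59.8))
t 0.193 flange (array([ 553.3, -186.6]), np.float64(59.7))
knob (array([ 552.2, -186.9]), np.float64(48.7))
s rim out (array([ 549. , -186.4]), np.float64(24.9)) in (array([ 546.4, -178.8]), np.float64(17.4)) both (array([ 549.2, -187.1]), np.float64(33.4))
s 0.187 flange (array([ 547.3, -181.4]), np.float64(29.9))
s 0.189 flange (array([ 548.4, -182.9]), np.float64(30.3))
s 0.191 flange (array([ 549.6, -184.3]), np.float64(30.5))
s 0.193 flange (array([ 550.7, -185.6]), np.float64(30.7))
knob (array([ 553.1, -187.3]), np.float64(47.0))
```

```bash
sed -i 's/,60))$/,250))/' fit.py; grep -n 250 fit.py; python3 - <<'E' | tail -n +3
from fit import *
d0=pickle.load(open('2.pkl','rb'));d1=pickle.load(open('4.pkl','rb'))
def ff(d,circs,c=(.551,-.188)):
    b=fit(d,c,circs)
    r=minimize(lambda p:-score(d,p,circs),b[1:],method='Nelder-Mead',options=dict(xatol=1e-4,initial_simplex=[[b[1],b[2]],[b[1]+.001,b[2]],[b[1],b[2]+.001]])); return np.round(r.x*1e3,1),round(-r.fun,1)
for i,n in enumerate('ts'):
    print(n,'rim out',ff(d0[i],[(.082,.187)]),'in',ff(d0[i],[(.076,.187)]))
    for z in(.187,.189,.191): print(n,z,'flange',ff(d1[i],[(.084,z)]))
    for z in(.008,.012): print(n,z,'lid0',ff((t,s)[i],[(.084,z)],(.473,.33)))
# edge profile around: radius of strongest edge vs azimuth with rim centre
for n,d,c,z in(('rim0',d0[0],(.5527,-.1897),.187),('lid1',d1[0],(.5527,-.1897),.190)):
    g=cv2.GaussianBlur(cv2.cvtColor(d['image'],cv2.COLOR_RGB2GRAY).astype(np.float32),(0,0),.8)
    rr=np.arange(.070,.095,.0005); P=[]
    for r in rr:
        p=proj(d,circ(c,r,z,25)[:-1]).astype(np.float32); P.append(cv2.remap(g,p[:,:1].copy(),p[:,1:].copy(),cv2.INTER_CUBIC).ravel())
    P=np.array(P); D=P[2:]-P[:-2]; print(n,[(int(round(a)),) for a in np.round(rr[1:-1][D.argmin(0)]*1e4)])
E
```

```text
8:        S+=np.mean(np.minimum(np.abs(samp(r+.002)-samp(r-.002)),250))
t rim out (array([ 552.6, -189.5]), np.float64(85.0)) in (array([ 552.5, -189.6]), np.float64(58.1))
t 0.187 flange (array([ 553.2, -187.7]), np.float64(88.8))
t 0.189 flange (array([ 552.9, -186.9]), np.float64(89.2))
t 0.191 flange (array([ 552.5, -186. ]), np.float64(88.9))
t 0.008 lid0 (array([475.5, 336.5]), np.float64(6.6))
t 0.012 lid0 (array([475.4, 336.1]), np.float64(6.3))
s rim out (array([ 549. , -186.4]), np.float64(24.9)) in (array([ 546.4, -178.8]), np.float64(17.4))
s 0.187 flange (array([ 547.3, -181.4]), np.float64(29.9))
s 0.189 flange (array([ 548.4, -182.9]), np.float64(30.3))
s 0.191 flange (array([ 549.6, -184.3]), np.float64(30.5))
s 0.008 lid0 (array([474. , 328.5]), np.float64(5.9))
s 0.012 lid0 (array([469.6, 337.4]), np.float64(6.2))
rim0 [(825,), (820,), (820,), (815,), (820,), (820,), (815,), (830,), (820,), (815,), (820,), (820,), (815,), (830,), (815,), (820,), (820,), (815,), (815,), (815,), (810,), (825,), (820,), (825,)]
lid1 [(840,), (855,), (840,), (860,), (875,), (860,), (865,), (865,), (870,), (860,), (865,), (845,), (840,), (835,), (820,), (825,), (805,), (815,), (805,), (805,), (815,), (815,), (815,), (840,)]
```

The lid is about 2.5 mm off axis in +y, which is within the 3 mm fit play but not centred. I'll mend it by regripping with the jaws closing along y at the axis, so that the grip itself centres the lid. Then I'll press lightly and release.

```bash
python3 - <<'E' | grep -v '^knob\|^bar'
from fit import *
ctrl.goto([.551,-.189,.33],dn(0)); move_gripper(.5)
print(ctrl.move_linear([.551,-.189,.2160],v=.09,force_limit=6)); st('dn')
move_gripper(0.0); st('grip')
ctrl.move_linear([.551,-.189,.2195],v=.02); st('lift')
print(ctrl.move_linear([.551,-.189,.210],v=.01,force_limit=6)); st('seat')
move_gripper(.45); st('open')
ctrl.move_linear([.551,-.189,.25],v=.06); ctrl.move_linear([.551,-.189,.33],v=.15); ctrl.goto([.40,.30,.33],dn(90)); st('away')
d=(snap('top','t5'),snap('side','s5')); pickle.dump(d,open('5.pkl','wb'))
for i in(0,1):
    for z in(.189,.191):
        c=fit(d[i],(.551,-.188),[(.084,z)]); print(i,z,np.round(c,4))
    if i==0: c0=c
cu=[(circ((.5527,-.1897),.084,.190),(0,0,255))]; cu2=[(circ((.549,-.1864),.084,.190),(0,0,255))]
cv2.imwrite('pics/g5.png',np.hstack([crop(d[0],360,85,133,133,3,cu),crop(d[1],125,180,133,133,3,cu2)]))
E
```

```text
False
dn t 44.01 p [ 0.5514 -0.1892  0.2169] q6 1.152 F [ 0.5 -0.2 -1. ] M [-0.02  0.03 -0.02] w 0.498 ff 0.0
grip t 44.3 p [ 0.5515 -0.1892  0.2171] q6 1.152 F [-0.6  0.1  5.3] M [ 0.21  0.09 -0.  ] w 0.302 ff 59.5
lift t 44.62 p [ 0.5508 -0.189   0.2191] q6 1.152 F [ 0.2 -0.3 -2.6] M [0.05 0.   0.01] w 0.305 ff 59.0
True
seat t 45.07 p [ 0.551  -0.189   0.2171] q6 1.152 F [0.4 0.3 5.6] M [0.05 0.03 0.02] w 0.298 ff 59.7
open t 45.35 p [ 0.5501 -0.1886  0.2155] q6 1.152 F [0.5 1.4 0.5] M [-0.04 -0.01  0.01] w 0.449 ff 0.0
away t 48.61 p [0.4006 0.2994 0.3299] q6 0.541 F [-0.1  0.4  0.3] M [-0.05  0.04  0.01] w 0.449 ff 0.0
0 0.189 [88.6761  0.552  -0.19  ]
0 0.191 [88.7892  0.552  -0.189 ]
1 0.189 [29.5365  0.548  -0.186 ]
1 0.191 [29.8757  0.549  -0.188 ]
```

View pics/g5.png

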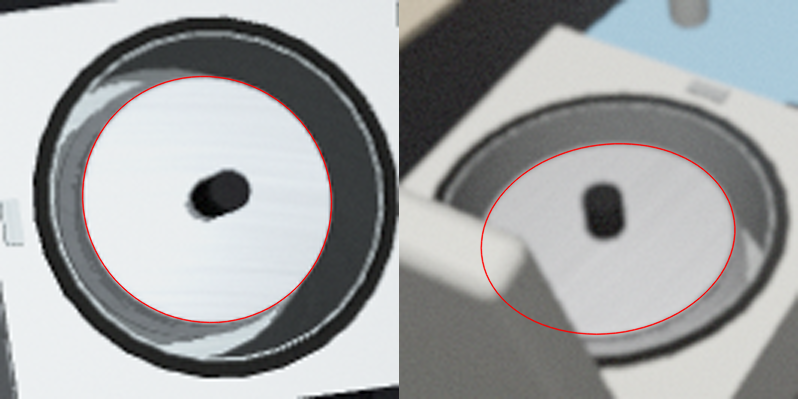

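The lid edge now matches the rim-centred circle in both views, seated and level. The recontact height equalled the grip height to within 0.1 mm. Handing in.

```bash
python3 -c "
from bench import order
print(order.hand_in())"
```

```text
the job is handed in; nothing more can be done
None
```

I turned the rotor 6.99 rad (about 1.1 turns) and it ran free, then lowered the lid onto the rim, re-centred it by regripping, released it seated and level, and handed the job in at about 49 s.

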